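# Work the carousel's sticky lock screw home

### The job

The lock screw on top of the snack-cup carousel is gummed up with syrup. Put the square key fully down on the screw's square head and screw it in clockwise the way you would run a tap: half a turn in, a quarter turn back, half a turn in, a quarter back, and so on, until it comes home and the carousel itself just begins to turn with it; stop at once then, so the hooks have crept only a centimetre or so. Leave the key standing on the screw, turn the carousel only through the key, press gently, and leave everything else on the bar where it is.

Things in the scene. Friction and masses are not known exactly. Their poses are not given: they have to be found in the camera images.
- key: loose aluminium key: upright square block 30 x 30 mm, 68 mm tall, with a 20 mm wide, 3 mm high disc on top; 0.13 to 0.25 kg; the upper 42 mm is plain grip. In its underside a square socket 17.5 mm wide, 22 mm deep, mouth chamfered 3 mm, parallel to the block's sides. Origin: centre of the underside; z up, x and y across the flat sides. Starts standing on the bar, any yaw.
- screw_seat (a point): centre of the top face of the lock screw's round brass flange (42 mm across, 6 mm thick), on the turning axis; the seated key's mouth rests on it. The square head stands 20 mm above this point: 16 x 16 mm for 15 mm, then a 12.5 mm square nose for 5 mm. Turns and sinks with the screw: x and y point across the head's flats, z up.
- screw: the lock screw itself, origin at the centre of its flange's underside, axes as screw_seat. Clockwise from above drives it in, 12 mm down per turn. It starts some 5/6 to 1 turn short of home; just how far must be felt. The gummed thread drags about 0.07 N m either way; at home it stops hard and then takes the carousel round with it.
- hub_top (a point): centre of the flat top face of the carousel's round hub (64 mm across), 135 mm above the bar; turns with the carousel. The screw's flange (6 mm thick) bears on it when home, so screw_seat is then 6 mm above this point.
- carousel: the carousel's turning head: chrome hub with six equal level arms (hooks out to 152 mm radius, 116 to 126 mm high), an empty clear plastic cup (60 mm across, from 36 to 94 mm above the bar) clipped under each end; 167 mm overall radius. It turns stiffly on the vertical axis, either way, above about 0.4 N m. Origin on the axis at the bar's surface, z up, x along one arm.
- hook (a point): upturned tip of one clip hook (the arm along the carousel's x), 145 mm from the axis, 122 mm above the bar; turns with the carousel.
- foot: the carousel's fixed chrome foot and column, 170 mm disc on the bar, origin at the centre of its underside, on the turning axis.
- butter_dish: white ceramic butter dish with domed lid and ball knob, 190 x 110 mm, 110 mm tall, origin under its centre; leave alone.
- whisk: steel balloon whisk lying on the bar, about 285 mm long along its x, 64 mm wide; leave alone.
- shaker: glass salt shaker with steel cap, 38 mm across, 85 mm tall, origin under its centre; leave alone.
- mug: blue ceramic mug, 80 mm across, 90 mm tall, handle to its +y, origin under its centre; leave alone.
- bowl: white ceramic bowl, 130 mm across, 50 mm tall, origin under its centre; leave alone.
- honey_jar: amber glass jar with brass-coloured lid, 64 mm across, 90 mm tall, origin under its centre; leave alone.
Mind the look-alikes: they are no part of the job. What is shaped like the key but blue is not meant.

How it is judged:
By the outcome, as a careful person would: the job done as asked, in the order asked, and still so for the second after the job is handed in, with the robot touching nothing.
It also fails if it takes over 72 s, if anything falls off the work surface, if the arm or the gripper's body presses on something with over 40 N, if the wrist force passes 120 N, or if a joint passes its speed limit or range.

### The arm

A 6-joint arm with a two-finger parallel gripper is mounted at the origin on the work surface. World frame = base frame: x ahead of the robot, y to its left, z up, the work surface at z = 0. Lengths are in m, angles in rad, forces in N, time in s.
With the tool pointing down it reaches from about 0.4 to 0.825 m from the base axis. Payload 7 kg.
Tool frame: the origin (TCP) lies between the finger pads; the fingertips stand arm.nose_length ahead of it and the grasp point (between the pads) is the TCP (arm.nose_length is the distance from the TCP to the fingertips, in m); x points along the fingers, z is the direction in which the jaws open and shut, and the axes are right-handed (so a half turn about x gives the same grasp; the last joint's range is limited). The gripper opens to 88 mm and grips with 3 to 60 N. Pads are 19 mm wide; open, the fingers measure 130 mm over their backs; the gripper's body (78 mm by 193 mm) begins 47 mm behind the grasp point.
Start: joints at [-0.826, 0.359, 0.012, 0, -1.224, -0.288], TCP at [0.298, -0.606, 0.246] pointing down, gripper open.
Joint ranges: [-3.07, 3.07], [-1.43, 2.12], [-1.02, 1.25], [-3.03, 1.67], [-3.05, -0], [-3.03, 3.03]. Speed limits (rad/s): [2.39, 2.39, 3.01, 3.14, 3.14, 3.14].

### API

Orientations are given as [roll, pitch, yaw] about the fixed x, y, z axes, in that order (R = Rz(yaw) Ry(pitch) Rx(roll)).
In Python, from station import arm, viewer, spotter gives the robot as it stands.
- The arm moves only by the shell command python3 -m handwheel 'ROWS' [FORCE]. ROWS is a JSON object of lists of equal length, an entry for each row: "gripper": the gripper command: -1 is shut, 1 is fully open, values between are in proportion; "travel": the shift along the world's x, y, z each as a share of 500 mm, from -1 to 1, a list of three; "spin": the turn about the world's z as a share of 45 degrees, from -1 to 1. A call has 1 to 20 rows; each row is the pose to reach, as a shift and turn from the pose commanded when the call began; what a row does not reach only later rows make up. A row lasts 1/10 s, in which the tool goes at most 50 mm and 8.59 degrees, less where a joint would pass 70% of its speed; a pose out of reach is approached as far as the arm can. A call with a number of a shift or a turn outside -1 to 1 is refused whole. A call with a gripper value outside its range is refused whole. The fingers move at their own pace and stop on an object; FORCE is the grip in N (left out, the last holds). Time passes only in rows, so rows that repeat a pose let the fingers close. It gives the time, the measured TCP pose, the force and the opening at its end, in the units of the state.
- arm.get_state(): the state, without advancing time (a new reading comes with each control period).
- viewer.grab_frame(name): name is "scene" or "top"; returns a dict with "pixels" (480x640x3 uint8, blue, green, red), "fx", "fy", "cx", "cy" (pixels), "eye" and "attitude" of the camera in the world. Camera axes: x right, y down, z forward; pixel columns grow to the right and rows downward; lengths in m; the calibration is good to about 2 mm. A picture is of the moment at which its call begins. There is no depth.
- arm.job_done(): hands the job in, once; it reports no verdict.
Trained networks look in the newest picture that a camera, given by its name, has taken for a name from the list of things; names that differ only in an ending like _2 or _b are one class to them, and where a whole thing is asked for, a point or a joint stands for the part that bears it (a point fixed in the world has none). Each returns a list of dicts, best first, with "conf" (0 to 1); they miss things now and then, are a little off and sometimes report something else, mostly with a low value. They report only what shows in the picture. A call takes as long as a camera call. They do not tell look-alikes from the thing itself.
- spotter.spot_in(camera, label): "rect" ([left, top, right, bottom] in pixels, round what is visible of it).
- spotter.tip_of(camera, label): "at" ([column, row] in pixels: a listed point, or the origin of a listed thing).
The state is a dict: "t": time; "q": joint angles; "qd": joint speeds; "joint_efforts": joint torques, N m; "eef_pos": TCP position; "ee_rot": TCP orientation; "force": force on the tool from outside, world axes, zero at the start; "moment": the same for the moment, N m; "width": finger opening in m.
Only numpy, scipy, OpenCV 4.12 (cv2) and the standard library are available. Lean on these libraries where they do the work, as an engineer would, in place of code of your own. Each camera call takes 0.05 s, during which the arm holds its last target.

## Working session

There is one attempt and no reset: what is moved stays moved. The work goes in short steps, Python scripts to look and compute and a shell command to move; the robot and the scene stay as the last step left them, time stands still between calls to the robot, and variables do not carry over. Pictures are saved under pics/ and viewed, and the job is handed in when it is done.

```bash
ls; mkdir -p pics
python3 - <<'E'
from station import arm, viewer, spotter
import cv2
print(arm.nose_length, arm.get_state())
for n in ("scene","top"):
    f=viewer.grab_frame(n); cv2.imwrite(f"pics/{n}0.png",f["pixels"]); print(n,[ (k,f[k]) for k in f if k!="pixels"])
    for l in ("key","screw","screw_seat","carousel","hook","hub_top","foot"):
        try: print(l,"spot",spotter.spot_in(n,l)[:3])
        except Exception as e: print(l,e)
        try: print(l,"tip",spotter.tip_of(n,l)[:7])
        except Exception as e: print(l,e)
print(arm.get_state()["t"])
E
```

```text
pics
0.019 {'t': 0.0, 'q': array([-8.25933909e-01,  3.59378978e-01,  1.10588338e-02, -3.83359922e-04,
       -1.22410596e+00, -2.88078295e-01]), 'qd': array([-3.06977050e-04,  1.97232874e-04,  2.45292088e-05, -1.59517025e-03,
        1.15454484e-03, -2.55278355e-04]), 'joint_efforts': array([-1.84200426e-04, -5.82722247e+01,  2.93054473e+01,  6.99724987e+00,
        6.84153638e-03, -1.90401124e-04]), 'eef_pos': array([ 0.29748528, -0.60538997,  0.24462179]), 'ee_rot': array([0.07048513, 1.56912717, 2.09793502]), 'force': array([ 0.19511272, -0.26662917,  0.34338653]), 'moment': array([-0.00938072,  0.03676928,  0.03984013]), 'width': 0.08775028434549961}
scene [('fx', 560.5012497346481), ('fy', 560.5012497346481), ('cx', 329.97825910338537), ('cy', 234.34387976249303), ('eye', array([ 1.34091632, -0.15826315,  1.05078163])), ('attitude', array([-2.41265106,  0.00640081,  1.40047337]))]
key spot [{'rect': [262.7, 240.8, 277.1, 273.4], 'conf': 0.89}, {'rect': [227.7, 234.4, 243.5, 266.6], 'conf': 0.75}, {'rect': [233.1, 265.5, 253.8, 296.1], 'conf': 0.67}]
key tip [{'at': [270.7, 265.8
[... 1604 characters left out ...]
, 281.9, 257.5], 'conf': 0.64}]
screw_seat tip [{'at': [271.7, 246.2], 'conf': 0.64}]
carousel spot [{'rect': [219.9, 201.6, 327.4, 310.0], 'conf': 0.75}]
carousel tip [{'at': [274.9, 260.1], 'conf': 0.64}]
hook spot [{'rect': [225.5, 198.7, 327.1, 314.3], 'conf': 0.85}]
hook tip [{'at': [320.6, 279.0], 'conf': 0.6}]
hub_top spot [{'rect': [218.3, 199.8, 330.6, 314.6], 'conf': 0.98}]
hub_top tip [{'at': [268.5, 251.7], 'conf': 0.72}]
foot spot [{'rect': [218.1, 199.1, 328.3, 314.9], 'conf': 0.71}, {'rect': [222.2, 196.6, 329.0, 313.8], 'conf': 0.57}, {'rect': [337.3, 199.7, 348.6, 220.3], 'conf': 0.46}]
foot tip [{'at': [272.8, 252.8], 'conf': 0.62}, {'at': [277.7, 260.9], 'conf': 0.59}]
1.5
```

View pics/scene0.png

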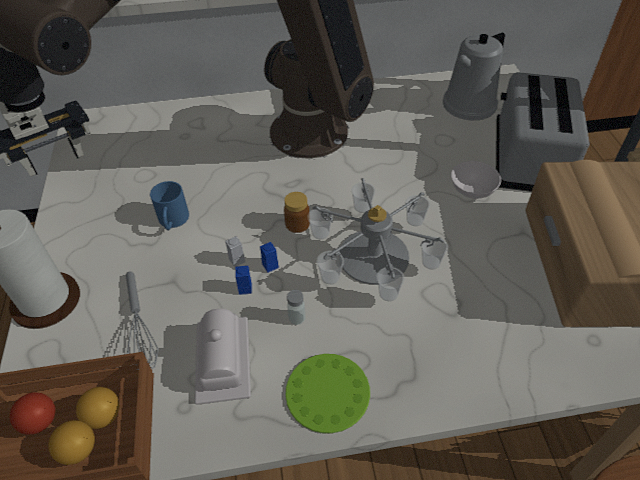

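View pics/top0.png

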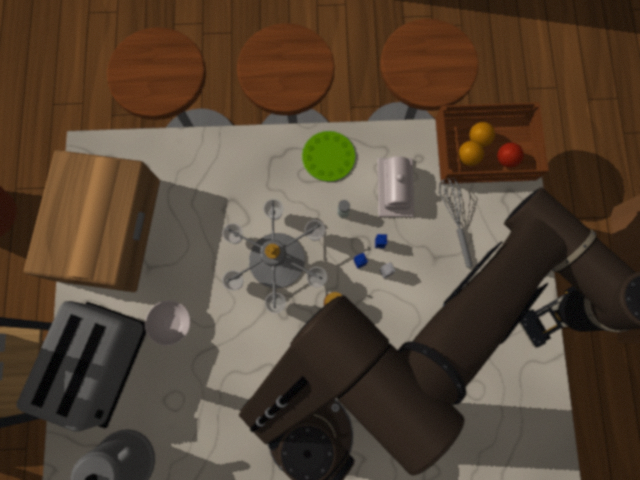

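Run:
```python
import cv2
a=cv2.imread('pics/scene0.png')[195:315,200:300]; b=cv2.imread('pics/top0.png')[220:290,330:410]
cv2.imwrite('pics/crop_s.png',cv2.resize(a,None,fx=5,fy=5,interpolation=2))
cv2.imwrite('pics/crop_t.png',cv2.resize(b,None,fx=8,fy=8,interpolation=2))
a=cv2.imread('pics/scene0.png')[195:235,340:410]; b=cv2.imread('pics/top0.png')[225:285,240:310]
cv2.imwrite('pics/crop_ss.png',cv2.resize(a,None,fx=10,fy=10,interpolation=2))
cv2.imwrite('pics/crop_ts.png',cv2.resize(b,None,fx=10,fy=10,interpolation=2))
```

```text
(no output)
```

View pics/crop_s.png

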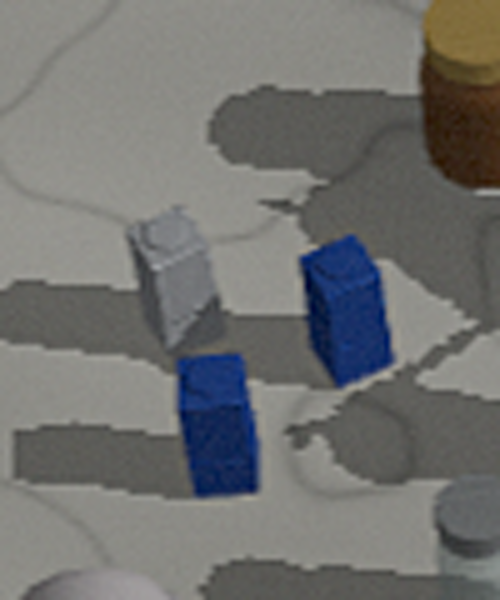

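View pics/crop_t.png

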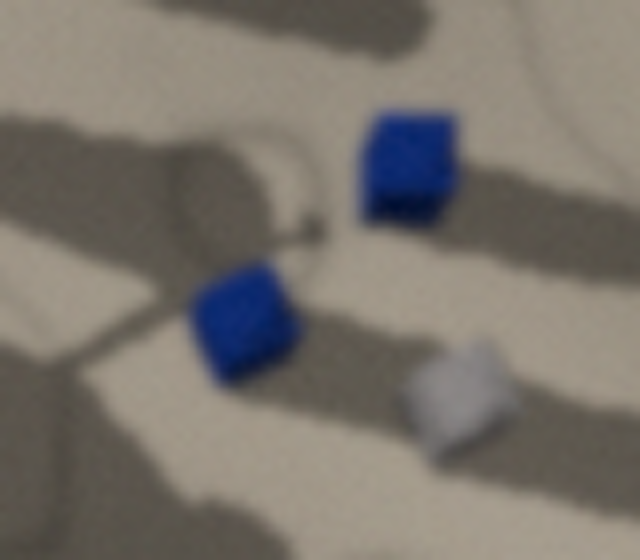

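View pics/crop_ss.png

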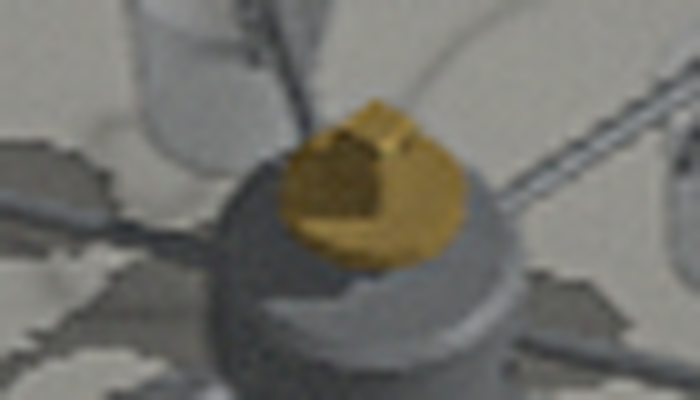

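View pics/crop_ts.png

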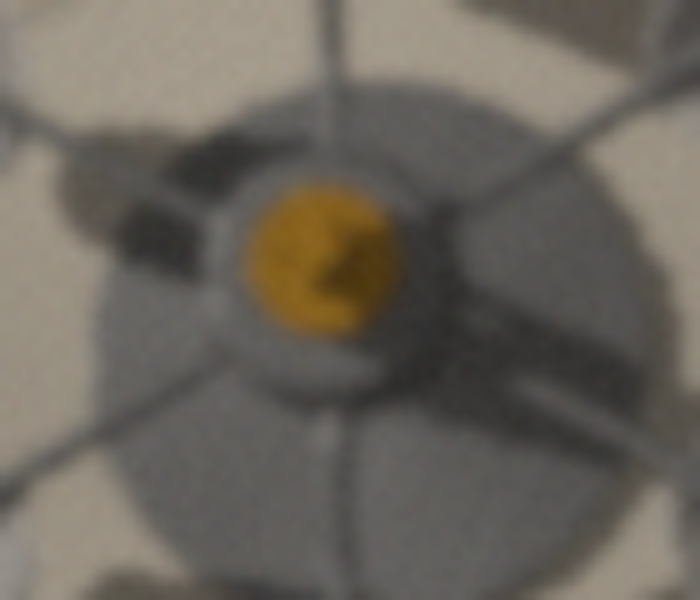

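The grey key is the one at scene (235,250) and top (388,270). The blue blocks beside it are look-alikes. The brass screw shows at scene (376,214) and top (272,250).

```bash
cat > h.py <<'E'
import numpy as np, cv2
from scipy.spatial.transform import Rotation as R
from scipy.optimize import least_squares
CAM={"scene":dict(f=560.5012497,c=(329.978259,234.34388),eye=np.array([1.34091632,-0.15826315,1.05078163]),att=[-2.41265106,0.00640081,1.40047337]),
"top":dict(f=523.970469,c=(320.90904859,241.3239385),eye=np.array([0.22716265,-0.04289728,1.56360179]),att=[-2.93181384,2.42141696e-3,-1.60573452])}
def proj(n,P):
    k=CAM[n]; p=(np.atleast_2d(P)-k["eye"])@R.from_euler('xyz',k["att"]).as_matrix()
    return np.c_[k["f"]*p[:,0]/p[:,2]+k["c"][0],k["f"]*p[:,1]/p[:,2]+k["c"][1]]
def back(n,uv,z):
    k=CAM[n]; d=R.from_euler('xyz',k["att"]).as_matrix()@np.array([(uv[0]-k["c"][0])/k["f"],(uv[1]-k["c"][1])/k["f"],1])
    return k["eye"]+d*(z-k["eye"][2])/d[2]
def box(x,y,yaw,z0,z1,s):
    a=yaw+np.pi/4+np.arange(4)*np.pi/2; r=s/np.sqrt(2)
    c=np.c_[x+r*np.cos(a),y+r*np.sin(a)]
    return np.r_[np.c_[c,np.full(4,z0)],np.c_[c,np.full(4,z1)]]
def circ(x,y,z,r,n=48):
    a=np.linspace(0,2*np.pi,n,endpoint=False); return np.c_[x+r*np.cos(a),y+r*np.sin(a),np.full(n,z)]
def tool_yaw(rot):
    m=R.from_euler('xyz',rot).as_matrix(); z=m[:,2]; return np.degrees(np.arctan2(z[1],z[0])), m[:,0]
E
python3 - <<'E'
from h import *
for n,uvb in (("scene",(238.4,261.8)),("top",(387.3,271.5))): print("key base",n,back(n,uvb,0))
for n,uv in (("scene",(234,265)),): print(back(n,uv,0))
print("seat",back("scene",(375.4,213.6),.152),back("top",(271.7,246.2),.152))
print("hook",back("scene",(314.5,207),.122),back("top",(320.6,279),.122))
# color masks
for n,rs in (("scene",(slice(195,235),slice(340,410))),("top",(slice(225,285),slice(240,310)))):
    im=cv2.imread(f"pics/{n}0.png"); h=cv2.cvtColor(im,cv2.COLOR_BGR2HSV)[rs]
    m=(h[...,1]>110)&(h[...,0]>10)&(h[...,0]<35); ys,xs=np.nonzero(m)
    print(n,m.sum(),xs.min()+rs[1].start,xs.max()+rs[1].start,ys.min()+rs[0].start,ys.max()+rs[0].start,xs.mean()+rs[1].start,ys.mean()+rs[0].start)
    cv2.imwrite(f"pics/m_{n}.png",cv2.resize((m*255).astype(np.uint8),None,fx=8,fy=8,interpolation=0))
E
```

```text
key base scene [ 0.46377721 -0.23830618  0.        ]
key base top [ 0.46000401 -0.24741557  0.        ]
[ 0.47184021 -0.24933095  0.        ]
seat [0.50569283 0.08194988 0.152     ] [0.51874198 0.08572135 0.152     ]
hook [ 0.43223654 -0.04450366  0.122     ] [ 0.42740302 -0.04554654  0.122     ]
scene 215 368 385 205 221 376.83255813953485 213.87441860465117
top 182 265 279 244 258 272.010989010989 250.7967032967033
```

Run:
```python
import cv2,numpy as np
a=cv2.imread('pics/scene0.png')[230:272,218:256]; b=cv2.imread('pics/top0.png')[256:284,374:400]
def up(a,f):
    r=cv2.resize(a,None,fx=f,fy=f,interpolation=cv2.INTER_CUBIC); return cv2.convertScaleAbs(r,alpha=1.5)
A=up(a,14);B=up(b,20); cv2.imwrite('pics/ks.png',A); cv2.imwrite('pics/kt.png',B)
```

```text
(no output)
```

View pics/ks.png

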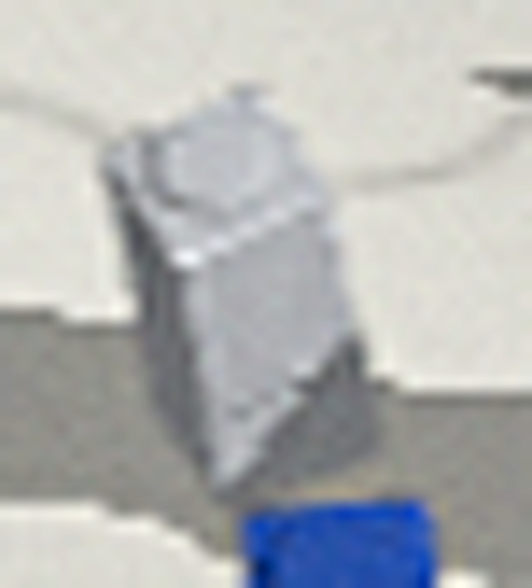

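View pics/kt.png

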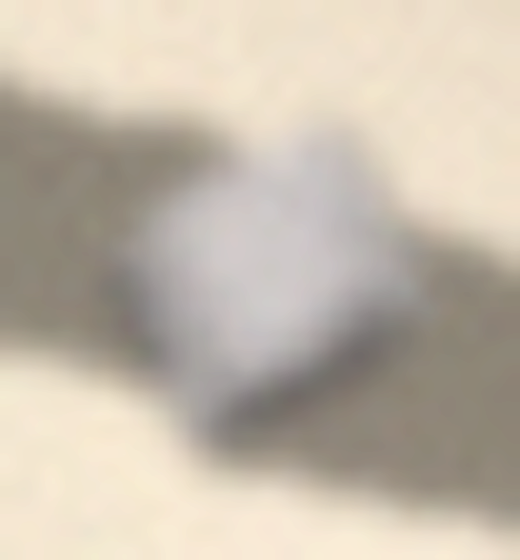

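```bash
cat > fitkey.py <<'E'
from h import *
S=lambda u,v:((u+.5)/14-.5+218,(v+.5)/14-.5+230)
sc={'t':[S(105,160),S(183,262),S(330,200),S(245,88)],'b':[S(218,490),S(378,440)]}
T=lambda u,v:((u+.5)/20-.5+374,(v+.5)/20-.5+256)
tp=[T(330,125),T(200,410)]
def near(P,q): 
    d=P-np.array(q); return d[np.argmin((d**2).sum(1))]
def res(p,cams=("scene","top")):
    r=[]
    B=box(p[0],p[1],p[2],0,.068,.030)
    if "scene" in cams:
        s=proj("scene",B); r+=[near(s[4:],q) for q in sc['t']]+[near(s[:4],q) for q in sc['b']]
    if "top" in cams:
        s=proj("top",B); r+=[near(s[4:],q) for q in tp]
    return np.concatenate(r)
for cams in (("scene",),("top",),("scene","top")):
    best=min((least_squares(res,[.465,-.245,np.radians(a)],args=(cams,)) for a in (0,15,30,45,60,75)),key=lambda o:o.cost)
    print(cams,best.x[:2],np.degrees(best.x[2])%90,best.cost); print(best.fun.round(1))
p=best.x
for n,(r0,c0,f,w,hh) in {"scene":(230,218,14,38,42),"top":(256,374,20,26,28)}.items():
    im=cv2.imread({"scene":"pics/ks.png","top":"pics/kt.png"}[n]); s=(proj(n,box(*p,0,.068,.03))-[c0,r0]+.5)*f
    for i in range(4):
        for a,b in ((i,(i+1)%4),(i+4,(i+1)%4+4),(i,i+4)): cv2.line(im,tuple(s[a].astype(int)),tuple(s[b].astype(int)),(0,0,255),1)
    cv2.imwrite(f"pics/ov_{n}.png",im)
E
python3 fitkey.py
python3 - <<'E'
from h import *
import numpy as np
# screw fit by IoU rendering
ims={n:cv2.imread(f"pics/{n}0.png") for n in CAM}
roi={"scene":(195,235,350,400),"top":(235,268,255,290)}
F=8; M={}
for n,(a,b,c,d) in roi.items():
    h=ims[n][a:b,c:d].astype(float); ch=(h[...,2]-h[...,0])/(h.sum(2)+30)   # warmness
    print(n,np.percentile(ch,[5,50,95]))
    M[n]=cv2.resize(np.clip((ch-.03)/(.22-.03),0,1),None,fx=F,fy=F,interpolation=cv2.INTER_LINEAR)
    cv2.imwrite(f"pics/w_{n}.png",(M[n]*255).astype(np.uint8))
def rend(n,p,yaw,z):
    a,b,c,d=roi[n]; m=np.zeros(((b-a)*F,(d-c)*F),np.uint8)
    sets=[np.r_[circ(p[0],p[1],z-.006,.021),circ(p[0],p[1],z,.021)],box(p[0],p[1],yaw,z,z+.015,.016),box(p[0],p[1],yaw,z+.015,z+.02,.0125)]
    for P in sets:
        q=((proj(n,P)-[c,a]+.5)*F); cv2.fillConvexPoly(m,cv2.convexHull(q.astype(np.float32)).astype(np.int32),1)
    return m
from scipy.optimize import minimize
def cost(v,cams,z,yaw):
    return sum(np.abs(cv2.GaussianBlur(rend(n,v,yaw,z).astype(np.float32),(0,0),F*.5)-(M[n]>.5)).mean() for n in cams)
for cams in (("scene",),("top",),("scene","top")):
    o=[]
    for yaw in np.radians(np.arange(0,90,10)):
        r=minimize(cost,[.512,.083],args=(cams,.152,yaw),method="Nelder-Mead",options=dict(initial_simplex=[[.512,.083],[.518,.083],[.512,.089]]))
        o.append((r.fun,r.x.round(4),np.degrees(yaw)))
    print(cams,sorted(o,key=lambda t:t[0])[:3])
E
```

```text
('scene',) [ 0.45729474 -0.24240852] 23.210537512172106 5.019889518068131
[-1.  -0.8 -0.9  0.1  0.3 -0.9  0.6 -1.   0.6  2.2  0.4  0.4]
('top',) [ 0.45753619 -0.2374955 ] 17.519655400169857 0.3801160276895141
[-0.3  0.6  0.3 -0.6]
('scene', 'top') [ 0.45738947 -0.24139602] 21.136453083402934 8.089904762130086
[-0.4 -1.1 -0.7 -0.   0.6 -0.7  1.3 -0.9  0.7  2.1  0.7  0.6  0.7  0.4
  2.  -0.4]
scene [-0.01894029  0.0085016   0.21569561]
top [0.00784314 0.01639344 0.34989355]
('scene',) [(np.float64(0.015464096330106258), array([0.5048, 0.0855]), np.float64(40.0)), (np.float64(0.015480531379580498), array([0.5048, 0.0856]), np.float64(29.999999999999996)), (np.float64(0.015673961490392685), array([0.5047, 0.0854]), np.float64(50.0))]
('top',) [(np.float64(0.017727406695485115), array([0.5069, 0.0855]), np.float64(0.0)), (np.float64(0.017727406695485115), array([0.5069, 0.0855]), np.float64(10.0)), (np.float64(0.017727406695485115), array([0.5069, 0.0855]), np.float64(20.0))]
('scene', 'top') [(np.float64(0.035664211958646774), array([0.5063, 0.0855]), np.float64(29.999999999999996)), (np.float64(0.03567603975534439), array([0.5063, 0.0854]), np.float64(40.0)), (np.float64(0.03581501543521881), array([0.5064, 0.0855]), np.float64(50.0))]
```

View pics/ov_scene.png

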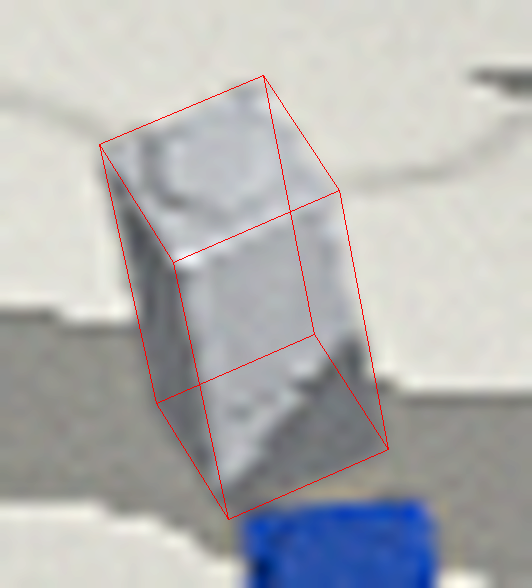

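View pics/ov_top.png

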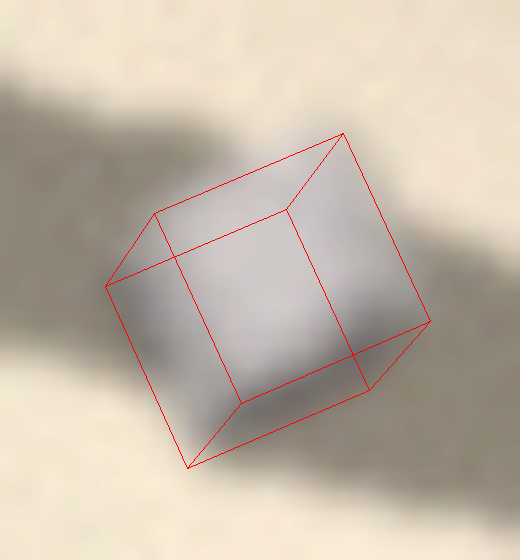

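```bash
cat > scr.py <<'E'
from h import *
im=cv2.imread("pics/scene0.png"); F=12; a,b,c,d=198,230,360,394
base=cv2.convertScaleAbs(cv2.resize(im[a:b,c:d],None,fx=F,fy=F,interpolation=cv2.INTER_CUBIC),alpha=1.4)
tiles=[]
def ov(x,y,z,yaw):
    o=base.copy(); f=lambda P:((proj("scene",P)-[c,a]+.5)*F).astype(int)
    cv2.polylines(o,[f(circ(x,y,z,.021))],True,(0,0,255),1)
    for z0,z1,s in ((z,z+.015,.016),(z+.015,z+.02,.0125)):
        s=f(box(x,y,np.radians(yaw),z0,z1,s))
        for i in range(4):
            for p,q in ((i,(i+1)%4),(i+4,(i+1)%4+4),(i,i+4)): cv2.line(o,tuple(map(int,s[p])),tuple(map(int,s[q])),(255,0,0),1)
    return cv2.putText(o,str(yaw),(5,20),0,.6,(0,255,0),2)
import sys
X=[float(v) for v in sys.argv[1:4]]; ys=[float(v) for v in sys.argv[4:]]
cv2.imwrite("pics/scr.png",cv2.resize(np.vstack([np.hstack([base,ov(*X,ys[0])]),np.hstack([ov(*X,ys[1]),ov(*X,ys[2])])]),None,fx=.75,fy=.75,interpolation=cv2.INTER_AREA))
E
python3 scr.py .505 .0855 .152 25 40 55
python3 - <<'E'
from h import *
b=cv2.imread('pics/top0.png')[240:264,258:288]
cv2.imwrite('pics/st.png',cv2.convertScaleAbs(cv2.resize(b,None,fx=20,fy=20,interpolation=cv2.INTER_CUBIC),alpha=1.3))
E
```

```text
(no output)
```

View pics/scr.png

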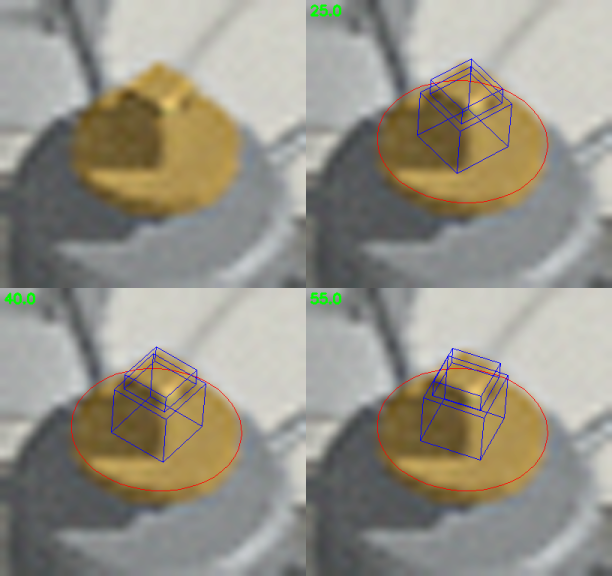

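View pics/st.png

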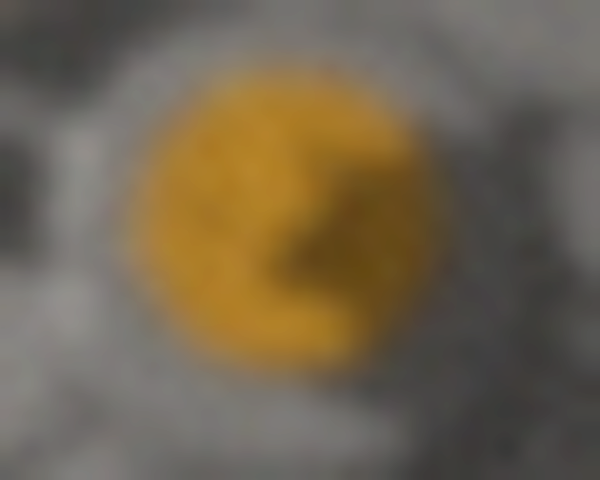

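Run:
```python
from h import *
# photometric fit: two-tone-edge-free approach: fit colours per face (piecewise constant) minimise residual
im=cv2.imread("pics/scene0.png").astype(np.float32); a,b,c,d=198,226,362,392; F=6
roi=im[a:b,c:d]
def labels(x,y,z,yaw):
    m=np.zeros(((b-a)*F,(d-c)*F),np.uint8); f=lambda P:((proj("scene",P)-[c,a]+.5)*F)
    fill=lambda P,v: cv2.fillConvexPoly(m,cv2.convexHull(f(P).astype(np.float32)).astype(np.int32),v)
    fill(np.r_[circ(x,y,z-.006,.021),circ(x,y,z,.021)],1); fill(circ(x,y,z,.021),2)
    eye=CAM["scene"]["eye"]; k=3
    for z0,z1,s in ((z,z+.015,.016),(z+.015,z+.02,.0125)):
        B=box(x,y,yaw,z0,z1,s)
        for i in range(4):
            j=(i+1)%4; q=B[[i,j,j+4,i+4]]; n=q[:,:2].mean(0)-[x,y]
            if n@(eye[:2]-[x,y])>0: fill(q,k); k+=1
        fill(B[4:],7 if s>.015 else 8)
    return m
def cost(p,z):
    L=labels(p[0],p[1],z,p[2]); fr=[cv2.resize((L==v).astype(np.float32),(d-c,b-a),interpolation=cv2.INTER_AREA) for v in range(9)]
    w=1-fr[0].reshape(-1); A=np.stack([q.reshape(-1) for q in fr],1); sel=cv2.dilate((w>0.01).astype(np.uint8).reshape(b-a,d-c),np.ones((3,3))).reshape(-1)>0
    sel=np.ones_like(sel)
    Y=roi.reshape(-1,3); 
    X,_,_,_=np.linalg.lstsq(A,Y,rcond=None); r=(A@X-Y); r[w<.01]=np.clip(r[w<.01],-25,25)
    return (np.clip(np.abs(r),0,60)**2).sum()/1e4
from scipy.optimize import minimize
for z in (.151,.153):
  o=[]
  for y in range(20,66,5):
    r=minimize(cost,[.505,.0855,np.radians(y)],args=(z,),method="Nelder-Mead",options=dict(initial_simplex=[[.503,.0845,np.radians(y)],[.508,.0845,np.radians(y)],[.503,.0885,np.radians(y)],[.505,.0855,np.radians(y+6)]],maxiter=200))
    o.append((r.fun,r.x[:2].round(4),np.degrees(r.x[2]).round(1)))
  for t in sorted(o,key=lambda t:t[0])[:4]: print(z,t)
from station import arm
s=arm.get_state(); print(tool_yaw(s["ee_rot"]))
```

```text
0.151 (np.float64(93.80988311767578), array([0.5052, 0.0855]), np.float64(36.2))
0.151 (np.float64(93.94080352783203), array([0.5051, 0.0854]), np.float64(40.7))
0.151 (np.float64(94.05443572998047), array([0.5047, 0.0845]), np.float64(41.4))
0.151 (np.float64(94.33851623535156), array([0.5048, 0.0845]), np.float64(47.3))
0.153 (np.float64(93.75041961669922), array([0.5073, 0.0854]), np.float64(32.0))
0.153 (np.float64(93.9728012084961), array([0.5065, 0.0841]), np.float64(42.4))
0.153 (np.float64(94.0232925415039), array([0.5065, 0.084 ]), np.float64(41.9))
0.153 (np.float64(94.17317199707031), array([0.507 , 0.0849]), np.float64(35.6))
(np.float64(116.17368572262517), array([-4.05409336e-05,  4.60192013e-06, -9.99999999e-01]))
```

Run:
```python
from h import *
k=np.array([.4575,-.2405])
for n,uv,z in (("scene",(247.5,293),0),("scene",(270,268),0),("top",(381,241),.07),("top",(361,260.5),.07)):
    p=back(n,uv,z)[:2]; d=p-k; print(n,p.round(3),np.linalg.norm(d).round(3),np.degrees(np.arctan2(d[1],d[0])).round(0))
```

```text
scene [ 0.56  -0.223] 0.104 9.0
scene [ 0.496 -0.165] 0.085 63.0
top [ 0.54  -0.225] 0.084 10.0
top [ 0.484 -0.164] 0.081 71.0
```

```bash
python3 -m handwheel '{"gripper":[0.25,0.25,0.25,0.25,0.25,0.25,0.25,0.25,0.25,0.25,0.25,0.25],"travel":[[0.03,0.07,0],[0.06,0.14,0],[0.09,0.21,0],[0.12,0.28,0],[0.16,0.37,0],[0.2,0.45,0],[0.23,0.53,0],[0.26,0.6,0],[0.29,0.66,0],[0.31,0.7,0],[0.32,0.73,0],[0.32,0.73,0]],"spin":[0,0,-0.07,-0.07,-0.07,-0.07,-0.07,-0.07,-0.07,-0.07,-0.07,-0.07]}' 10
python3 - <<'E'
from h import *
from station import arm
s=arm.get_state(); print(s["eef_pos"],tool_yaw(s["ee_rot"])[0],np.degrees(s["q"]).round(1),s["force"],s["moment"],s["width"])
E
```

```text
t: 2.7
eef_pos: [0.4584, -0.2393, 0.2458]
ee_rot: [-1.852, 1.57, 0.123]
force: [0.2, 0.5, 0.3]
width: 0.0549
[ 0.45838946 -0.23929958  0.24582717] 113.15235499891374 [ -5.8   5.6 -19.   -0.  -65.4 -61. ] [0.24090427 0.50317074 0.27402535] [-0.08071767  0.01301293 -0.0378715 ] 0.05488619635973328
```

```bash
python3 -m handwheel '{"gripper":[0.25,0.25,0.25,0.25,0.25,0.25,0.25,-1,-1,-1,-1],"travel":[[0,0,-0.08],[0,0,-0.16],[-0.002,-0.002,-0.24],[-0.002,-0.002,-0.32],[-0.002,-0.002,-0.37],[-0.002,-0.002,-0.395],[-0.002,-0.002,-0.395],[-0.002,-0.002,-0.395],[-0.002,-0.002,-0.395],[-0.002,-0.002,-0.395],[-0.002,-0.002,-0.395]],"spin":[0,0,0,0,0,0,0,0,0,0,0]}' 5
python3 - <<'E'
from station import arm,viewer
import cv2
f=viewer.grab_frame("scene")["pixels"][140:320,150:350]; cv2.imwrite("pics/g1.png",cv2.resize(f,None,fx=4,fy=4)[:600])
E
```

```text
t: 3.8
eef_pos: [0.4573, -0.2419, 0.049]
ee_rot: [-2.156, 1.569, -0.183]
force: [-0.1, 0.3, 3.3]
width: 0.03
```

View pics/g1.png

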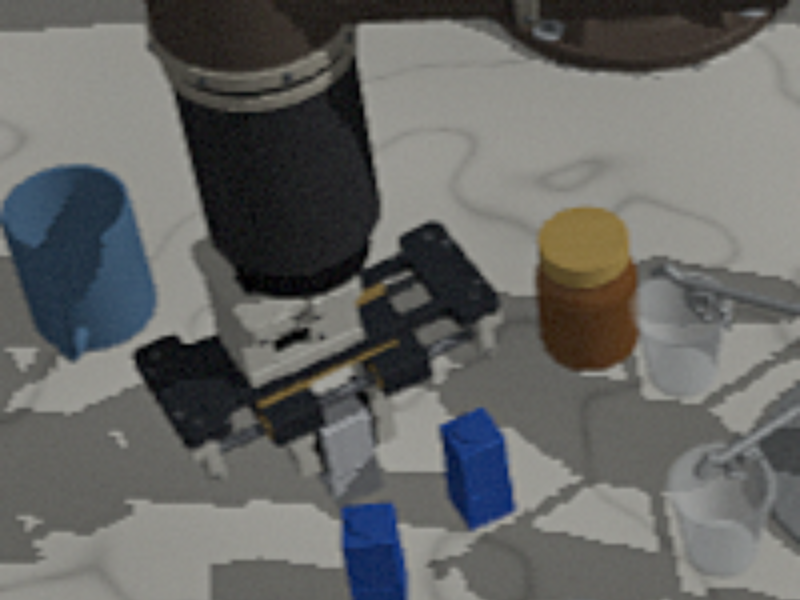

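The key is now held at 30 mm width. I'll open, turn 90° and squeeze again so it sits centred both ways.

```bash
python3 -m handwheel '{"gripper":[0.25,0.25,0.25,0.25,0.25,0.25,0.25,0.25,0.25],"travel":[[0,0,0],[0,0,0],[0,0,0],[0,0,0],[0,0,0],[0,0,0],[0,0,0],[0,0,0],[0,0,0]],"spin":[0,0,0,0.18,0.36,0.54,0.72,0.9,1]}' 
python3 -m handwheel '{"gripper":[0.25,0.25,0.25,0.25,0.25,0.25,0.25,-1,-1,-1,-1],"travel":[[0,0,0],[0,0,0],[0,0,0],[0,0,0],[0,0,0],[0,0,0],[0,0,0],[0,0,0],[0,0,0],[0,0,0],[0,0,0]],"spin":[0.18,0.36,0.54,0.72,0.9,1,1,1,1,1,1]}' 20
python3 - <<'E'
from h import *
from station import arm
s=arm.get_state(); print(s["eef_pos"],tool_yaw(s["ee_rot"])[0],np.degrees(s["q"]).round(1),s["force"],s["moment"],s["width"])
E
```

```text
t: 4.75
eef_pos: [0.4566, -0.2417, 0.0479]
ee_rot: [0.218, 1.57, 2.982]
force: [-0.3, 1.1, -0.2]
width: 0.055
t: 5.85
eef_pos: [0.4568, -0.2418, 0.0481]
ee_rot: [2.645, 1.571, -0.096]
force: [0.0, 0.2, -1.8]
width: 0.0297
[ 0.45679609 -0.24178173  0.04809106] -157.01484889374854 [ -6.1  18.5 -32.9  -0.  -38.6  29.1] [ 0.04188634  0.19654076 -1.77036947] [-0.042244    0.08939457 -0.05781982] 0.02974731368451081
```

```bash
python3 -m handwheel '{"gripper":[-1,-1,-1,-1,-1,-1,-1,-1,-1,-1,-1,-1,-1,-1],"travel":[[0,0,0],[0,0,0.05],[0,0,0.12],[0,0,0.2],[0,0,0.28],[0,0,0.35],[0.01,0.05,0.4],[0.02,0.12,0.42],[0.035,0.2,0.42],[0.05,0.28,0.42],[0.06,0.36,0.42],[0.07,0.42,0.42],[0.075,0.46,0.42],[0.075,0.46,0.42]],"spin":[0,0,0,0,0,0,0.18,0.36,0.54,0.72,0.9,1,1,1]}' 50
python3 -m handwheel '{"gripper":[-1,-1,-1,-1,-1,-1,-1,-1,-1,-1],"travel":[[0.002,0.03,0],[0.006,0.07,0],[0.01,0.11,0],[0.015,0.14,0],[0.02,0.17,0],[0.023,0.194,0],[0.023,0.194,0],[0.023,0.194,0],[0.023,0.194,0],[0.023,0.194,0]],"spin":[0.18,0.36,0.54,0.72,0.9,1,1,1,1,1]}' 
python3 -m handwheel '{"gripper":[-1,-1,-1,-1],"travel":[[0,0,-0.01],[0,0,-0.02],[0,0,-0.03],[0,0,-0.03]],"spin":[0.17,0.33,0.33,0.33]}'
python3 - <<'E'
from h import *
from station import arm,viewer
s=arm.get_state(); print(s["eef_pos"],tool_yaw(s["ee_rot"]),np.degrees(s["q"]).round(1),s["force"],s["moment"],s["width"])
f=viewer.grab_frame("scene")["pixels"]; cv2.imwrite("pics/s1full.png",f); cv2.imwrite("pics/s1.png",cv2.resize(f[130:250,300:440],None,fx=5,fy=5))
f=viewer.grab_frame("top")["pixels"]; cv2.imwrite("pics/s1t.png",cv2.resize(f[180:330,200:350],None,fx=4,fy=4))
E
```

```text
t: 7.25
eef_pos: [0.4942, -0.0097, 0.2577]
ee_rot: [-1.743, 1.57, 2.588]
force: [0.2, 0.1, -0.5]
width: 0.03
t: 8.25
eef_pos: [0.5056, 0.0846, 0.2581]
ee_rot: [-1.73, 1.571, -2.901]
force: [-0.7, -0.4, -1.2]
width: 0.0298
t: 8.65
eef_pos: [0.5053, 0.0848, 0.2424]
ee_rot: [-1.871, 1.57, -2.785]
force: [-0.2, -0.3, -1.4]
width: 0.0298
[0.50529401 0.08476961 0.24239947] (np.float64(-52.38817131237949), array([-1.07229170e-03, -3.99115983e-04, -9.99999345e-01])) [ 31.5   5.3 -19.8  -0.  -65.   96.1] [-0.21030188 -0.33458157 -1.37024282] [-0.13698869  0.13060564 -0.01454495] 0.029781068317591256
```

View pics/s1.png

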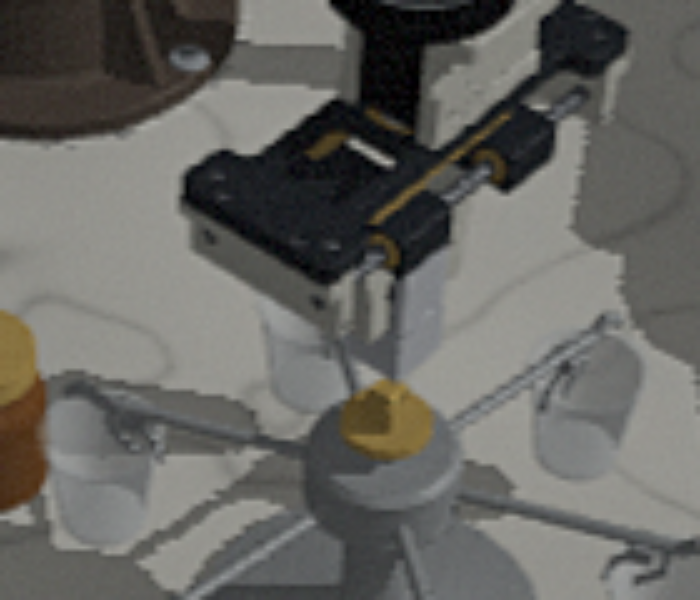

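View pics/s1t.png

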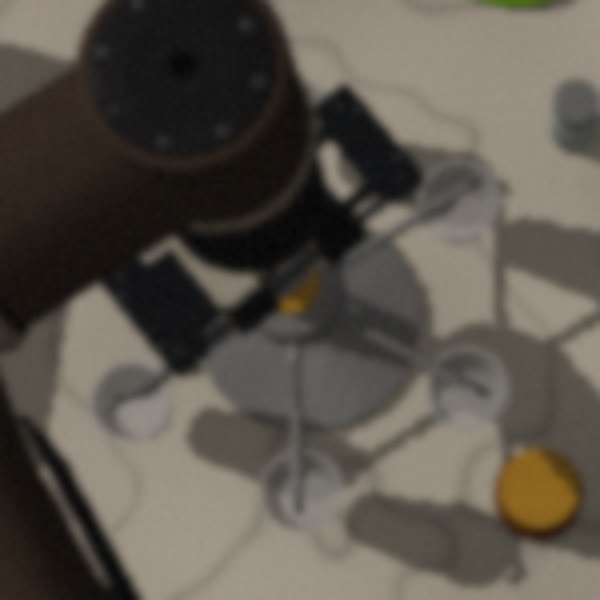

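Run:
```python
from h import *
print(proj("scene",box(.5053,.0848,np.radians(37.6),.1943,.2623,.03)).round(1))
f=cv2.imread("pics/s1full.png"); a,b,c,d=175,228,360,400; F=14
o=cv2.convertScaleAbs(cv2.resize(f[a:b,c:d],None,fx=F,fy=F,interpolation=cv2.INTER_CUBIC),alpha=1.4)
g=lambda P:((proj("scene",P)-[c,a]+.5)*F).astype(int)
def dr(B,col):
    s=g(B)
    for i in range(4):
        for p,q in ((i,(i+1)%4),(i+4,(i+1)%4+4),(i,i+4)): cv2.line(o,tuple(map(int,s[p])),tuple(map(int,s[q])),col,1)
dr(box(.5053,.0848,np.radians(37.6),.1943,.2623,.03),(0,0,255)); 
x,y,z,yw=.5055,.0853,.152,np.radians(38)
cv2.polylines(o,[g(circ(x,y,z,.021))],True,(255,0,255),1);dr(box(x,y,yw,z,z+.015,.016),(255,0,0)); dr(box(x,y,yw,z+.015,z+.02,.0125),(0,160,0))
cv2.imwrite("pics/s1o.png",o[150:])
```

```text
[[387.5 199.4]
 [376.8 192.9]
 [367.9 200.1]
 [378.7 206.7]
 [389.8 176.1]
 [378.6 169.6]
 [369.4 176.8]
 [380.6 183.4]]
```

View pics/s1o.png

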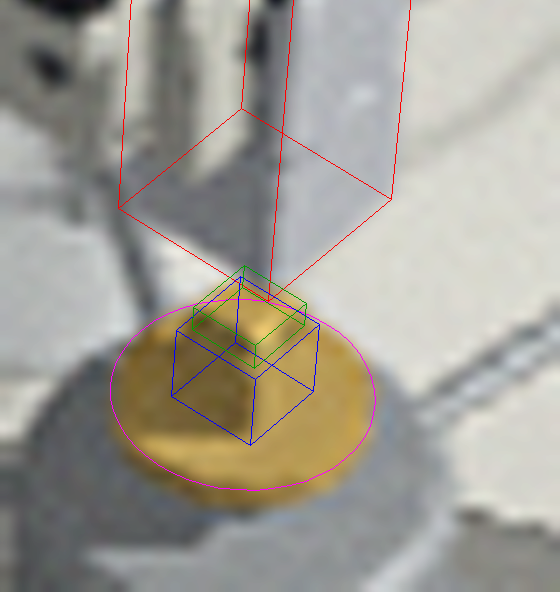

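The key's edges line up with the screw head to within about 1 mm, and both yaws are near 38°. Now I'll lower it gently.

```bash
cat > st.py <<'E'
from h import *
from station import arm
s=arm.get_state(); print("t",s["t"],"pos",(s["eef_pos"]*1000).round(1),"yaw",tool_yaw(s["ee_rot"])[0].round(1),"q6",np.degrees(s["q"][5]).round(1),"F",s["force"].round(1),"M",s["moment"].round(3),"tau6",s["joint_efforts"][5].round(3),"w",s["width"].round(4))
E
python3 -m handwheel '{"gripper":[-1,-1,-1,-1,-1,-1],"travel":[[0,0.001,-0.01],[0,0.001,-0.02],[0,0.001,-0.03],[0,0.001,-0.04],[0,0.001,-0.04],[0,0.001,-0.04]],"spin":[0,0,0,0,0,0]}' ; python3 st.py
python3 -m handwheel '{"gripper":[-1,-1,-1,-1,-1],"travel":[[0,0,-0.003],[0,0,-0.006],[0,0,-0.009],[0,0,-0.012],[0,0,-0.012]],"spin":[0,0,0,0,0]}' ; python3 st.py
```

```text
t: 9.35
eef_pos: [0.5057, 0.0857, 0.2229]
ee_rot: [-1.512, 1.57, -2.422]
force: [0.8, -0.0, -0.5]
width: 0.0297
t: 9.85
eef_pos: [0.5056, 0.0857, 0.2168]
ee_rot: [-1.87, 1.57, -2.78]
force: [-0.5, 0.1, -0.4]
width: 0.0298Traceback (most recent call last):
  File "st.py", line 3, in <module>
    s=arm.get_state(); print("t",s["t"],"pos",(s["eef_pos"]*1000).round(1),"yaw",tool_yaw(s["ee_rot"])[0].round(1),"q6",np.degrees(s["q"][5]).round(1),"F",s["force"].round(1),"M",s["moment"].round(3),"tau6",s["joint_efforts"][5].round(3),"w",s["width"].round(4))
                                                                                                                                                                                                                                                  ^^^^^^^^^^^^^^^^
AttributeError: 'float' object has no attribute 'round'
Traceback (most recent call last):
  File "st.py", line 3, in <module>
    s=arm.get_state(); print("t",s["t"],"pos",(s["eef_pos"]*1000).round(1),"yaw",tool_yaw(s["ee_rot"])[0].round(1),"q6",np.degrees(s["q"][5]).round(1),"F",s["force"].round(1),"M",s["moment"].round(3),"tau6",s["joint_efforts"][5].round(3),"w",s["width"].round(4))
                                                                                                                                                                                                                                                  ^^^^^^^^^^^^^^^^
AttributeError: 'float' object has no attribute 'round'
```

```bash
sed -i 's/s\["width"\].round(4)/round(float(s["width"]),4)/' st.py; python3 -m handwheel '{"gripper":[-1,-1,-1],"travel":[[0,0,-0.003],[0,0,-0.006],[0,0,-0.006]],"spin":[0,0,0]}' >/dev/null; python3 st.py
python3 -m handwheel '{"gripper":[-1,-1,-1],"travel":[[0,0,-0.003],[0,0,-0.006],[0,0,-0.006]],"spin":[0,0,0]}' >/dev/null; python3 st.py
```

```text
t 10.15 pos [505.6  85.7 213.8] yaw -52.1 q6 96.3 F [ 0.3  0.5 -1.3] M [-0.118  0.16  -0.011] tau6 -0.0 w 0.0298
t 10.45 pos [505.6  85.7 210.8] yaw -52.1 q6 96.3 F [-0.1 -0.1 -0.9] M [-0.193  0.114  0.002] tau6 -0.0 w 0.0296
```

```bash
python3 -m handwheel '{"gripper":[-1,-1,-1],"travel":[[0,0,-0.003],[0,0,-0.006],[0,0,-0.006]],"spin":[0,0,0]}' >/dev/null; python3 st.py
python3 -m handwheel '{"gripper":[-1,-1,-1],"travel":[[0,0,-0.003],[0,0,-0.005],[0,0,-0.005]],"spin":[0,0,0]}' >/dev/null; python3 st.py
```

```text
t 10.75 pos [505.6  85.7 207.8] yaw -52.1 q6 96.3 F [-0.2 -0.5 -1.3] M [-0.245  0.277 -0.014] tau6 -0.002 w 0.0296
t 11.05 pos [505.6  85.7 205.4] yaw -52.1 q6 96.3 F [-1.2  0.2 -2. ] M [-0.272  0.3   -0.012] tau6 -0.004 w 0.0297
```

```bash
python3 -m handwheel '{"gripper":[-1,-1,-1],"travel":[[0,0,-0.002],[0,0,-0.004],[0,0,-0.004]],"spin":[0,0,0]}' >/dev/null; python3 st.py
python3 -m handwheel '{"gripper":[-1,-1,-1],"travel":[[0,0,-0.002],[0,0,-0.004],[0,0,-0.004]],"spin":[0,0,0]}' >/dev/null; python3 st.py
```

```text
t 11.35 pos [505.6  85.7 203.4] yaw -52.1 q6 96.3 F [-1.8 -0.7 -1.5] M [-0.375  0.296 -0.006] tau6 -0.006 w 0.03
t 11.65 pos [505.6  85.7 201.4] yaw -52.1 q6 96.3 F [-0.9 -0.3 -1.9] M [-0.401  0.317  0.033] tau6 -0.007 w 0.0296
```

```bash
python3 -m handwheel '{"gripper":[-1,-1],"travel":[[0,0,-0.002],[0,0,-0.002]],"spin":[0,0]}' >/dev/null; python3 st.py
python3 -m handwheel '{"gripper":[-1,-1],"travel":[[0,0,-0.002],[0,0,-0.002]],"spin":[0,0]}' >/dev/null; python3 st.py
```

```text
t 11.85 pos [505.7  85.7 200.4] yaw -52.1 q6 96.3 F [-1.  -0.2 -2.4] M [-0.458  0.317 -0.055] tau6 -0.008 w 0.0297
t 12.05 pos [505.7  85.7 199.9] yaw -52.1 q6 96.3 F [-1.9 -1.3  2.6] M [-0.51   1.104 -0.03 ] tau6 -0.004 w 0.0296
```

Contact is felt with the mouth at about z = 0.152, so home should be roughly 0.9 turn away. First stroke, half a turn in.

```bash
python3 -m handwheel '{"gripper":[-1,-1,-1,-1,-1,-1,-1],"travel":[[0,0,0],[0,0,-0.0005],[0,0,-0.001],[0,0,-0.0015],[0,0,-0.002],[0,0,-0.0025],[0,0,-0.0026]],"spin":[-0.16,-0.32,-0.48,-0.64,-0.8,-0.96,-1]}' >/dev/null; python3 st.py
```

```text
t 12.75 pos [505.7  85.4 198.5] yaw -97.4 q6 51.0 F [-2.  -2.6  2.4] M [-0.986  0.816  0.079] tau6 -0.745 w 0.0294
```

```bash
python3 -m handwheel '{"gripper":[-1,-1,-1,-1,-1,-1],"travel":[[0,0,-0.0005],[0,0,-0.001],[0,0,-0.0015],[0,0,-0.002],[0,0,-0.0025],[0,0,-0.003]],"spin":[-0.16,-0.33,-0.5,-0.67,-0.84,-1]}' >/dev/null; python3 st.py
python3 -m handwheel '{"gripper":[-1,-1,-1,-1,-1,-1],"travel":[[0,0,-0.0005],[0,0,-0.001],[0,0,-0.0015],[0,0,-0.002],[0,0,-0.0025],[0,0,-0.003]],"spin":[-0.16,-0.33,-0.5,-0.67,-0.84,-1]}' >/dev/null; python3 st.py
```

```text
t 13.35 pos [505.8  85.4 197. ] yaw -142.4 q6 6.0 F [-2.3 -2.   0.7] M [-0.936  0.705  0.051] tau6 1.913 w 0.0299
t 13.95 pos [505.8  85.5 195.6] yaw 172.6 q6 -39.0 F [-0.8 -1.8  2.4] M [-0.658  0.826  0.007] tau6 1.914 w 0.0296
```

```bash
python3 -m handwheel '{"gripper":[-1,-1,-1,-1,-1,-1,-1],"travel":[[0,0,-0.0005],[0,0,-0.001],[0,0,-0.0015],[0,0,-0.002],[0,0,-0.0025],[0,0,-0.003],[0,0,-0.003]],"spin":[-0.16,-0.33,-0.5,-0.67,-0.84,-1,-1]}' >/dev/null; python3 st.py
python3 -m handwheel '{"gripper":[-1,-1,-1],"travel":[[0,0,-0.0003],[0,0,-0.0004],[0,0,-0.0004]],"spin":[-0.08,-0.13,-0.13]}' >/dev/null; python3 st.py
python3 - <<'E'
from h import *
from station import viewer
f=viewer.grab_frame("scene")["pixels"]; cv2.imwrite("pics/s2.png",cv2.resize(f[130:300,300:450],None,fx=4,fy=4)[:600])
E
```

```text
t 14.65 pos [506.   85.6 194.1] yaw 127.8 q6 -83.8 F [-0.6 -2.3  2.4] M [-0.767  0.3    0.045] tau6 -1.847 w 0.0295
t 14.95 pos [506.   85.6 193.9] yaw 122.2 q6 -89.4 F [ 0.  -2.8  1.4] M [-1.132  0.042  0.045] tau6 -0.601 w 0.03
```

View pics/s2.png

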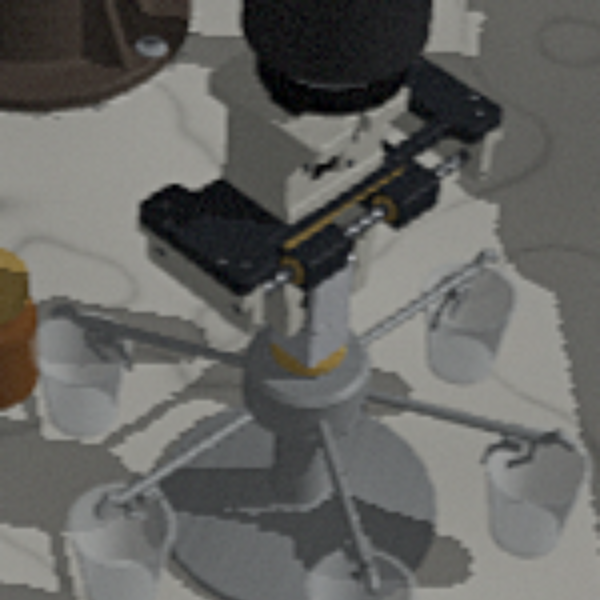

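The key is down on the flange and the carousel hasn't moved. Now a quarter turn back, plus about 11° for the socket's play.

```bash
python3 -m handwheel '{"gripper":[-1,-1,-1,-1,-1,-1],"travel":[[0,0,0],[0,0,0.0003],[0,0,0.0008],[0,0,0.0013],[0,0,0.0018],[0,0,0.0022]],"spin":[0.16,0.33,0.5,0.67,0.84,1]}' >/dev/null; python3 st.py
python3 -m handwheel '{"gripper":[-1,-1,-1,-1,-1,-1],"travel":[[0,0,0.0005],[0,0,0.001],[0,0,0.0015],[0,0,0.002],[0,0,0.0025],[0,0,0.003]],"spin":[0.16,0.33,0.5,0.67,0.84,1]}' >/dev/null; python3 st.py
python3 -m handwheel '{"gripper":[-1,-1,-1,-1],"travel":[[0,0,0.0005],[0,0,0.0008],[0,0,0.0008],[0,0,0.0008]],"spin":[0.16,0.26,0.26,0.26]}' >/dev/null; python3 st.py
```

```text
t 15.6 pos [505.7  85.6 195. ] yaw 167.5 q6 -44.1 F [-0.7 -2.8  5.6] M [-0.877  0.779 -0.064] tau6 -1.888 w 0.0299
t 16.2 pos [505.5  85.5 196.5] yaw -147.5 q6 0.9 F [-2.9 -3.5  4.1] M [-1.063  1.204 -0.066] tau6 -1.886 w 0.0297
t 16.6 pos [505.5  85.5 196.8] yaw -136.3 q6 12.1 F [-3.1 -2.3  5.9] M [-1.228  1.311  0.048] tau6 0.128 w 0.0294
```

```bash
python3 -m handwheel '{"gripper":[0.25,0.25,0.25,0.25,0.25,0.25,0.25,0.25,0.25],"travel":[[0,0,0],[0,0,0],[0,0,0],[0,0,0],[0,0,0],[0,0,0],[0,0,0],[0,0,0],[0,0,0]],"spin":[0,0,0,0.18,0.36,0.54,0.72,0.9,1]}' >/dev/null; python3 st.py
python3 -m handwheel '{"gripper":[0.25,0.25,0.25,0.25,0.25,0.25,0.25,-1,-1,-1,-1],"travel":[[0,0,0],[0,0,0],[0,0,0],[0,0,0],[0,0,0],[0,0,0],[0,0,0],[0,0,0],[0,0,0],[0,0,0],[0,0,0]],"spin":[0.18,0.36,0.54,0.72,0.9,1,1,1,1,1,1]}' 50 >/dev/null; python3 st.py
```

```text
t 17.5 pos [505.9  86.  196.4] yaw -91.0 q6 57.4 F [-0.6  0.2  0.1] M [-0.129  0.164  0.042] tau6 -0.488 w 0.0547
t 18.6 pos [505.8  85.6 196.6] yaw -46.3 q6 102.1 F [ 1.3 -1.6 -1.6] M [-0.904 -0.422  0.031] tau6 0.006 w 0.0296
```

```bash
python3 -m handwheel '{"gripper":[-1,-1,-1,-1,-1,-1],"travel":[[0,0,0],[0,0,-0.0005],[0,0,-0.001],[0,0,-0.0015],[0,0,-0.002],[0,0,-0.0025]],"spin":[-0.16,-0.33,-0.5,-0.67,-0.84,-1]}' >/dev/null; python3 st.py
python3 -m handwheel '{"gripper":[-1,-1,-1,-1,-1,-1],"travel":[[0,0,-0.0005],[0,0,-0.001],[0,0,-0.0015],[0,0,-0.002],[0,0,-0.0025],[0,0,-0.003]],"spin":[-0.16,-0.33,-0.5,-0.67,-0.84,-1]}' >/dev/null; python3 st.py
python3 -m handwheel '{"gripper":[-1,-1,-1,-1,-1,-1],"travel":[[0,0,-0.0005],[0,0,-0.001],[0,0,-0.0015],[0,0,-0.002],[0,0,-0.0025],[0,0,-0.003]],"spin":[-0.16,-0.33,-0.5,-0.67,-0.84,-1]}' >/dev/null; python3 st.py
```

```text
t 19.2 pos [506.   85.3 195.5] yaw -91.6 q6 56.8 F [ 1.7 -3.1  0.1] M [-1.215 -0.553  0.112] tau6 1.908 w 0.0295
t 19.8 pos [506.  85. 194.] yaw -136.6 q6 11.8 F [ 0.7 -3.9  0.4] M [-1.501 -0.586 -0.017] tau6 1.908 w 0.03
t 20.4 pos [505.8  84.9 192.5] yaw 178.4 q6 -33.2 F [ 1.2 -3.8  0.6] M [-1.548 -0.275  0.115] tau6 1.911 w 0.0296
```

```bash
python3 -m handwheel '{"gripper":[-1,-1,-1,-1,-1,-1],"travel":[[0,0,-0.0005],[0,0,-0.001],[0,0,-0.0015],[0,0,-0.002],[0,0,-0.0025],[0,0,-0.003]],"spin":[-0.16,-0.33,-0.5,-0.67,-0.84,-1]}' >/dev/null; python3 st.py
python3 -m handwheel '{"gripper":[-1,-1,-1,-1],"travel":[[0,0,-0.0005],[0,0,-0.0008],[0,0,-0.0008],[0,0,-0.0008]],"spin":[-0.16,-0.26,-0.26,-0.26]}' >/dev/null; python3 st.py
```

```text
t 21.0 pos [505.5  84.9 191. ] yaw 133.4 q6 -78.2 F [-0.4 -3.5  1.7] M [-1.394  0.105  0.067] tau6 1.913 w 0.03
t 21.4 pos [505.5  85.  190.5] yaw 122.1 q6 -89.4 F [-1.2 -4.   2. ] M [-2.007  0.337 -0.043] tau6 -0.168 w 0.0296
```

```bash
python3 -m handwheel '{"gripper":[-1,-1,-1,-1,-1,-1],"travel":[[0,-0.0003,0],[0,-0.0006,0.0003],[0,-0.0006,0.0008],[0,-0.0006,0.0013],[0,-0.0006,0.0018],[0,-0.0006,0.0022]],"spin":[0.16,0.33,0.5,0.67,0.84,1]}' >/dev/null; python3 st.py
python3 -m handwheel '{"gripper":[-1,-1,-1,-1,-1,-1],"travel":[[0,0,0.0005],[0,0,0.001],[0,0,0.0015],[0,0,0.002],[0,0,0.0025],[0,0,0.003]],"spin":[0.16,0.33,0.5,0.67,0.84,1]}' >/dev/null; python3 st.py
python3 -m handwheel '{"gripper":[-1,-1,-1,-1],"travel":[[0,0,0.0005],[0,0,0.0008],[0,0,0.0008],[0,0,0.0008]],"spin":[0.16,0.26,0.26,0.26]}' >/dev/null; python3 st.py
```

```text
t 22.0 pos [505.7  84.9 191.6] yaw 167.4 q6 -44.1 F [ 0.3 -4.1  2.6] M [-1.891  0.128 -0.134] tau6 -1.891 w 0.0294
t 22.6 pos [505.9  85.  193.2] yaw -147.5 q6 0.9 F [ 1.3 -4.3  1.8] M [-1.892 -0.211 -0.082] tau6 -1.895 w 0.03
t 23.0 pos [505.9  85.2 193.6] yaw -136.4 q6 12.1 F [ 1.8 -5.8  0.7] M [-2.04  -0.432 -0.049] tau6 0.205 w 0.0293
```

```bash
python3 -m handwheel '{"gripper":[0.25,0.25,0.25,0.25,0.25,0.25,0.25,0.25,0.25],"travel":[[0,0,0],[0,0,0],[0,0,0],[0,0,0],[0,0,0],[0,0,0],[0,0,0],[0,0,0],[0,0,0]],"spin":[0,0,0,0.18,0.36,0.54,0.72,0.9,1]}' >/dev/null; python3 st.py
python3 -m handwheel '{"gripper":[0.25,0.25,0.25,0.25,0.25,0.25,0.25,-1,-1,-1,-1],"travel":[[0,0,0],[0,0,0],[0,0,0],[0,0,0],[0,0,0],[0,0,0],[0,0,0],[0,0,0],[0,0,0],[0,0,0],[0,0,0]],"spin":[0.18,0.36,0.54,0.72,0.9,1,1,1,1,1,1]}' 60 >/dev/null; python3 st.py
python3 - <<'E'
from h import *
from station import viewer
for n,r in (("scene",(slice(130,300),slice(300,450))),("top",(slice(180,330),slice(200,350)))):
    f=viewer.grab_frame(n)["pixels"]; cv2.imwrite(f"pics/before_{n}.png",f); cv2.imwrite(f"pics/bf_{n}.png",cv2.resize(f[r],None,fx=4,fy=4)[:600])
E
```

```text
t 23.9 pos [505.7  85.8 193.3] yaw -91.0 q6 57.5 F [ 0.6 -1.2  0.3] M [-0.119  0.132 -0.056] tau6 -0.488 w 0.0549
t 25.0 pos [505.7  85.4 193.4] yaw -46.3 q6 102.1 F [ 0.  -1.9 -0.4] M [-0.687 -0.21  -0.021] tau6 -0.004 w 0.0296
```

View pics/bf_scene.png

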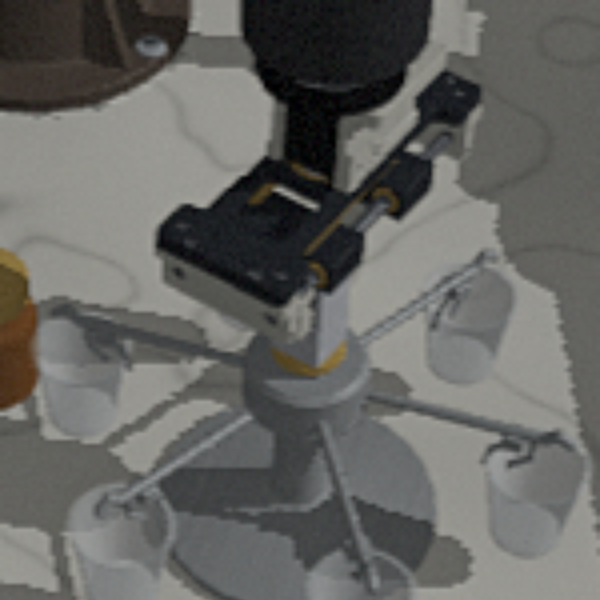

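View pics/bf_top.png

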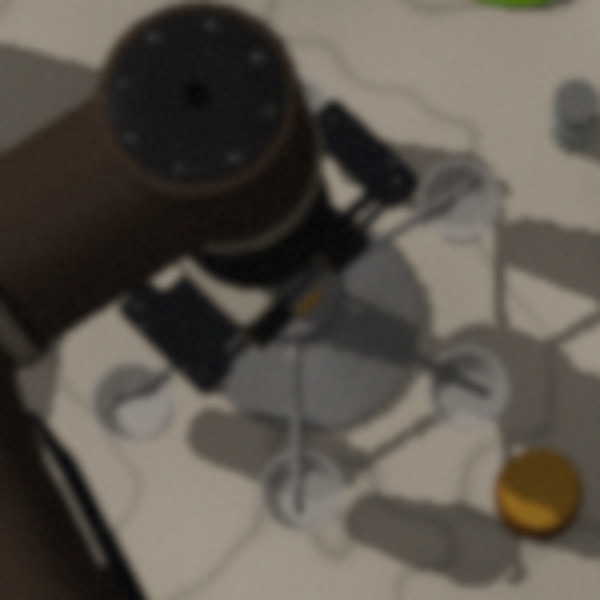

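```bash
python3 -m handwheel '{"gripper":[-1,-1,-1,-1,-1,-1],"travel":[[0,0,0],[0,0,-0.0005],[0,0,-0.001],[0,0,-0.0015],[0,0,-0.002],[0,0,-0.0025]],"spin":[-0.16,-0.33,-0.5,-0.67,-0.84,-1]}' >/dev/null; python3 st.py
python3 -m handwheel '{"gripper":[-1,-1,-1,-1,-1,-1],"travel":[[0,0,-0.0005],[0,0,-0.001],[0,0,-0.0015],[0,0,-0.002],[0,0,-0.0025],[0,0,-0.003]],"spin":[-0.16,-0.33,-0.5,-0.67,-0.84,-1]}' >/dev/null; python3 st.py
python3 -m handwheel '{"gripper":[-1,-1,-1,-1,-1],"travel":[[0,0,-0.0003],[0,0,-0.0006],[0,0,-0.0009],[0,0,-0.0012],[0,0,-0.0012]],"spin":[-0.1,-0.2,-0.3,-0.4,-0.4]}' >/dev/null; python3 st.py
```

```text
t 25.7 pos [505.9  85.2 192.3] yaw -91.6 q6 56.9 F [ 1.4 -0.6  0.3] M [-0.76  -0.209  0.051] tau6 1.909 w 0.03
t 26.3 pos [505.9  85.1 190.8] yaw -136.6 q6 11.9 F [-0.2 -1.7  0.8] M [-0.905 -0.158  0.029] tau6 1.91 w 0.0298
t 26.8 pos [505.8  85.1 190.2] yaw -154.4 q6 -5.9 F [ 1.  -3.   1.2] M [-0.999 -0.091 -0.002] tau6 -1.141 w 0.0299
```

```bash
python3 -m handwheel '{"gripper":[-1,-1,-1,-1,-1],"travel":[[0,0,-0.0003],[0,0,-0.0006],[0,0,-0.0009],[0,0,-0.0012],[0,0,-0.0012]],"spin":[-0.1,-0.2,-0.3,-0.4,-0.4]}' >/dev/null; python3 st.py
for i in 1 2; do python3 -m handwheel '{"gripper":[-1,-1],"travel":[[0,0,-0.0003],[0,0,-0.0003]],"spin":[-0.1,-0.1]}' >/dev/null; python3 st.py; done
```

```text
t 27.3 pos [505.7  85.1 189.6] yaw -172.2 q6 -23.8 F [ 0.2 -2.2  1.4] M [-1.161 -0.038  0.026] tau6 -1.128 w 0.0296
t 27.5 pos [505.7  85.1 189.5] yaw -176.7 q6 -28.2 F [ 0.5 -3.1  2.2] M [-1.313 -0.021 -0.023] tau6 -1.009 w 0.0296
t 27.7 pos [505.7  85.1 189.3] yaw 178.9 q6 -32.7 F [ 0.1 -3.8  2.8] M [-1.49   0.021 -0.014] tau6 -1.005 w 0.0296
```

```bash
python3 -m handwheel '{"gripper":[-1,-1],"travel":[[0,0,-0.0002],[0,0,-0.0002]],"spin":[-0.06,-0.06]}' >/dev/null; python3 st.py;  python3 -m handwheel '{"gripper":[-1,-1],"travel":[[0,0,-0.0002],[0,0,-0.0002]],"spin":[-0.06,-0.06]}' >/dev/null; python3 st.py
```

```text
t 27.9 pos [505.7  85.2 189.2] yaw 176.2 q6 -35.3 F [-0.1 -4.   2. ] M [-1.718  0.029  0.008] tau6 -0.599 w 0.0294
t 28.1 pos [505.6  85.2 189.1] yaw 173.5 q6 -38.1 F [ 0.3 -4.5  3.2] M [-1.773  0.051 -0.087] tau6 -0.592 w 0.0297
```

```bash
python3 -m handwheel '{"gripper":[-1,-1],"travel":[[0,0,-0.0002],[0,0,-0.0002]],"spin":[-0.06,-0.06]}' >/dev/null; python3 st.py;  python3 -m handwheel '{"gripper":[-1,-1],"travel":[[0,0,-0.0002],[0,0,-0.0002]],"spin":[-0.06,-0.06]}' >/dev/null; python3 st.py
```

```text
t 28.3 pos [505.7  85.2 189. ] yaw 170.8 q6 -40.8 F [-0.3 -5.1  4.1] M [-1.86   0.193 -0.019] tau6 -0.588 w 0.0297
t 28.5 pos [505.7  85.2 188.9] yaw 168.1 q6 -43.5 F [-0.2 -4.7  4.6] M [-1.925  0.228 -0.031] tau6 -0.584 w 0.03
```

```bash
python3 -m handwheel '{"gripper":[-1,-1],"travel":[[0,0,-0.0002],[0,0,-0.0002]],"spin":[-0.06,-0.06]}' >/dev/null; python3 st.py
```

```text
t 28.7 pos [505.7  85.3 188.8] yaw 165.4 q6 -46.2 F [-0.4 -4.3  4. ] M [-1.858  0.319 -0.022] tau6 -0.57 w 0.0295
```

```bash
cat > creep.py <<'E'
from h import *
from station import viewer
f=viewer.grab_frame("scene")["pixels"]; g=cv2.imread("pics/before_scene.png")
import sys
cv2.imwrite(f"pics/cr_{sys.argv[1]}.png",f)
# per-hook patch shift: hooks on visible arms
for name,(u,v) in {"cupR":(432,253),"hookR":(440,240),"hookTR":(422,193),"cupTR":(418,212),"hookL":(318,207),"cupL":(320,222),"hookFL":(330,254),"cupFL":(329,268),"hookF":(392,275)}.items():
    r=9; t=g[v-r:v+r+1,u-r:u+r+1]; s=f[v-r-8:v+r+9,u-r-8:u+r+9]
    m=cv2.matchTemplate(s,t,cv2.TM_CCOEFF_NORMED); _,q,_,l=cv2.minMaxLoc(m)
    x,y=l; sub=lambda a,b,c:0 if a+c-2*b==0 else .5*(a-c)/(a+c-2*b)
    dx=x+(sub(m[y,x-1],m[y,x],m[y,x+1]) if 0<x<16 else 0); dy=y+(sub(m[y-1,x],m[y,x],m[y+1,x]) if 0<y<16 else 0)
    print(name,"d",round(float(dx)-8,2),round(float(dy)-8,2),"q",round(q,2),end="; ")
print()
E
python3 creep.py a
```

```text
cupR d -0.0 -0.0 q 0.99; hookR d 0.02 -0.01 q 0.99; hookTR d 0.01 -0.01 q 1.0; cupTR d 0.03 0.06 q 0.99; hookL d 0.11 -0.02 q 1.0; cupL d -0.01 -0.03 q 0.99; hookFL d -0.04 0.01 q 0.99; cupFL d 0.08 0.02 q 0.99; hookF d -0.0 -0.01 q 0.99;
```

No creep so far, and this image comparison would show movement well under a millimetre. I'll keep going in small steps.

```bash
python3 -m handwheel '{"gripper":[-1,-1],"travel":[[0,0,-0.0001],[0,0,-0.0001]],"spin":[-0.06,-0.06]}' >/dev/null; python3 st.py;  python3 -m handwheel '{"gripper":[-1,-1],"travel":[[0,0,-0.0001],[0,0,-0.0001]],"spin":[-0.06,-0.06]}' >/dev/null; python3 st.py; python3 creep.py b
```

```text
t 28.95 pos [505.6  85.3 188.7] yaw 162.6 q6 -48.9 F [-1.  -5.6  4.9] M [-1.936  0.268 -0.014] tau6 -0.542 w 0.0297
t 29.15 pos [505.6  85.3 188.6] yaw 159.9 q6 -51.6 F [-1.3 -4.7  4.4] M [-1.906  0.288 -0.041] tau6 -0.555 w 0.0296
cupR d -0.0 0.0 q 0.99; hookR d -0.0 -0.01 q 0.99; hookTR d 0.01 -0.01 q 1.0; cupTR d 0.04 0.06 q 0.99; hookL d 0.1 -0.01 q 1.0; cupL d -0.01 -0.03 q 0.99; hookFL d -0.03 0.01 q 0.99; cupFL d 0.08 -0.0 q 0.99; hookF d -0.01 -0.01 q 0.99;
```

```bash
python3 -m handwheel '{"gripper":[-1,-1],"travel":[[0,0,-0.0001],[0,0,-0.0001]],"spin":[-0.06,-0.06]}' >/dev/null; python3 st.py; python3 creep.py c
```

```text
t 29.4 pos [505.6  85.3 188.5] yaw 157.2 q6 -54.4 F [-0.4 -5.   3.9] M [-1.935  0.278 -0.01 ] tau6 -0.545 w 0.0299
cupR d -0.02 -0.01 q 0.99; hookR d 0.01 -0.01 q 0.99; hookTR d 0.01 -0.01 q 0.99; cupTR d 0.04 0.05 q 0.99; hookL d 0.1 -0.02 q 1.0; cupL d -0.02 -0.03 q 0.99; hookFL d -0.03 0.0 q 0.99; cupFL d 0.09 -0.0 q 0.99; hookF d -0.01 -0.02 q 0.99;
```

```bash
python3 -m handwheel '{"gripper":[-1,-1],"travel":[[0,0,-0.0002],[0,0,-0.0002]],"spin":[-0.06,-0.06]}' >/dev/null; python3 st.py; python3 creep.py d
```

```text
t 29.65 pos [505.7  85.2 188.5] yaw 154.5 q6 -57.1 F [-0.5 -6.3  4.3] M [-2.263  0.061  0.027] tau6 -0.581 w 0.0294
cupR d -0.01 -0.01 q 0.99; hookR d 0.02 -0.02 q 0.99; hookTR d 0.01 -0.01 q 1.0; cupTR d 0.04 0.05 q 0.99; hookL d 0.1 -0.02 q 1.0; cupL d -0.02 -0.02 q 0.99; hookFL d -0.03 0.0 q 0.99; cupFL d 0.09 0.03 q 0.99; hookF d -0.01 -0.01 q 0.99;
```

```bash
python3 -m handwheel '{"gripper":[-1,-1],"travel":[[0,0,-0.0001],[0,0,-0.0001]],"spin":[-0.06,-0.06]}' >/dev/null; python3 st.py; python3 creep.py e
```

```text
t 29.9 pos [505.7  85.1 188.4] yaw 151.8 q6 -59.8 F [-0.3 -5.9  3.8] M [-2.385  0.153  0.306] tau6 -0.839 w 0.0295
cupR d 0.06 0.07 q 0.98; hookR d -0.03 0.07 q 0.99; hookTR d 0.06 0.04 q 0.98; cupTR d 0.15 0.15 q 0.97; hookL d 0.26 -0.08 q 0.99; cupL d 0.09 -0.12 q 0.99; hookFL d -0.16 -0.06 q 0.97; cupFL d 0.07 0.02 q 0.98; hookF d -0.16 0.07 q 0.97;
```

```bash
python3 -m handwheel '{"gripper":[-1,-1],"travel":[[0,0,-0.0001],[0,0,-0.0001]],"spin":[-0.06,-0.06]}' >/dev/null; python3 st.py; python3 creep.py f
```

```text
t 30.15 pos [505.6  85.2 188.4] yaw 149.1 q6 -62.5 F [-1.2 -4.5  5.1] M [-2.404  0.201  0.163] tau6 -0.696 w 0.0294
cupR d -0.76 2.07 q 0.96; hookR d -0.6 2.15 q 0.86; hookTR d 1.53 1.77 q 0.84; cupTR d 2.09 1.43 q 0.93; hookL d 2.2 -1.15 q 0.87; cupL d 0.94 -1.64 q 0.95; hookFL d -1.96 -1.83 q 0.82; cupFL d -1.87 -1.93 q 0.89; hookF d -3.14 0.59 q 0.85;
```

```bash
python3 -m handwheel '{"gripper":[-1,-1],"travel":[[0,0,-0.0001],[0,0,-0.0001]],"spin":[-0.06,-0.06]}' >/dev/null; python3 st.py; python3 creep.py g
```

```text
t 30.4 pos [505.6  85.1 188.4] yaw 146.4 q6 -65.2 F [-0.8 -6.1  6.3] M [-2.336  0.308  0.271] tau6 -0.71 w 0.0298
cupR d -1.73 3.96 q 0.94; hookR d -0.91 3.99 q 0.79; hookTR d 3.14 3.15 q 0.77; cupTR d 3.24 3.0 q 0.9; hookL d 2.54 -2.62 q 0.8; cupL d 1.82 -2.94 q 0.89; hookFL d -3.76 -3.16 q 0.69; cupFL d -2.96 -3.08 q 0.83; hookF d -6.01 0.58 q 0.79;
```

The screw came home (moment about 0.3 N m) and the hooks have crept roughly a centimetre, so I stop turning here. Now release and lift clear.

```bash
python3 -m handwheel '{"gripper":[0.0,0.25,0.25,0.25,0.25],"travel":[[0,0,0],[0,0,0],[0,0,0],[0,0,0],[0,0,0]],"spin":[0,0,0,0,0]}'; python3 st.py; python3 -m handwheel '{"gripper":[0.25,0.25,0.25,0.25,0.25,0.25,0.25,0.25,0.25,0.25],"travel":[[0,0,0.01],[0,0,0.03],[0,0,0.06],[0,0,0.1],[0,0,0.15],[0,0,0.2],[0,0,0.25],[0,0,0.28],[0,0,0.3],[0,0,0.3]],"spin":[0,0,0,0,0,0,0,0,0,0]}'; python3 creep.py h
python3 - <<'E'
from h import *
f=cv2.imread("pics/cr_h.png"); cv2.imwrite("pics/end.png",cv2.resize(f[160:310,300:460],None,fx=5,fy=5,interpolation=2)[:600]); cv2.imwrite("pics/endfull.png",f)
# carousel angle: track hooks 
g=cv2.imread("pics/before_scene.png"); c=np.array([.5057,.0855])
p1={}
for name,(u,v) in {"R":(440,240),"TR":(422,193),"L":(318,207),"FL":(330,254),"F":(392,275)}.items():
    r=9; t=g[v-r:v+r+1,u-r:u+r+1]; s=f[v-r-10:v+r+11,u-r-10:u+r+11]
    _,q,_,l=cv2.minMaxLoc(cv2.matchTemplate(s,t,cv2.TM_CCOEFF_NORMED))
    a=back("scene",(u,v),.122)[:2]-c; b=back("scene",(u+l[0]-10,v+l[1]-10),.122)[:2]-c
    print(name,np.linalg.norm(a).round(3),np.degrees(np.arctan2(a[0]*b[1]-a[1]*b[0],a@b)).round(1),(np.linalg.norm(a-b)*1000).round(1),round(q,2))
E
```

```text
t: 30.95
eef_pos: [0.5057, 0.0857, 0.1881]
ee_rot: [-0.745, 1.571, 1.809]
force: [0.3, -0.8, -0.1]
width: 0.0543
t 30.95 pos [505.7  85.7 188.1] yaw 146.3 q6 -65.2 F [ 0.3 -0.8 -0.1] M [0.025 0.002 0.049] tau6 0.007 w 0.0543
t: 31.95
eef_pos: [0.5062, 0.0855, 0.34]
ee_rot: [-2.119, 1.568, 0.435]
force: [0.0, 0.5, 0.8]
width: 0.055
cupR d -1.71 3.96 q 0.94; hookR d -0.89 3.99 q 0.8; hookTR d 3.17 3.16 q 0.77; cupTR d 3.25 3.0 q 0.9; hookL d 2.3 -1.98 q 0.79; cupL d 1.71 -2.61 q 0.86; hookFL d -3.73 -3.16 q 0.69; cupFL d -2.98 -3.09 q 0.83; hookF d -6.0 0.59 q 0.79; 
R 0.147 -4.7 12.2 0.8
TR 0.149 -4.5 11.8 0.77
L 0.142 -3.2 8.0 0.79
FL 0.139 -4.9 12.1 0.69
F 0.151 -4.9 12.9 0.79
```

View pics/end.png

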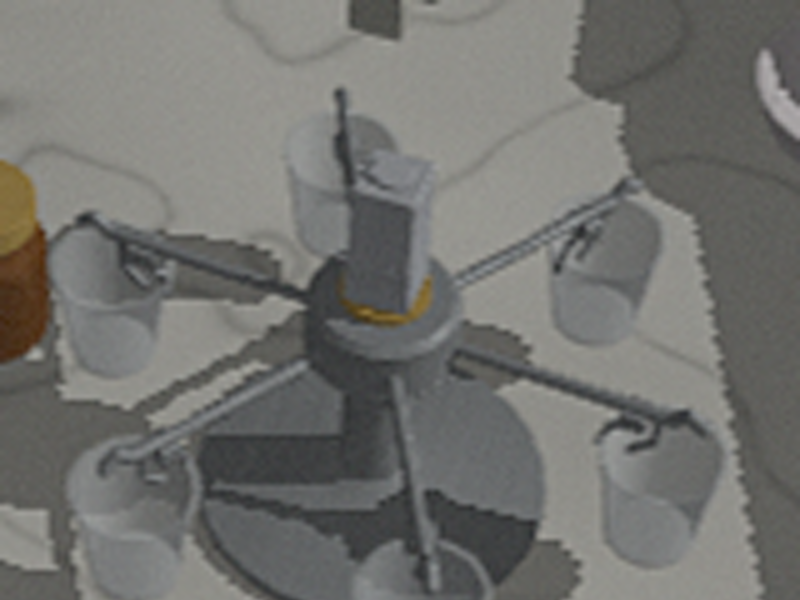

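View pics/endfull.png

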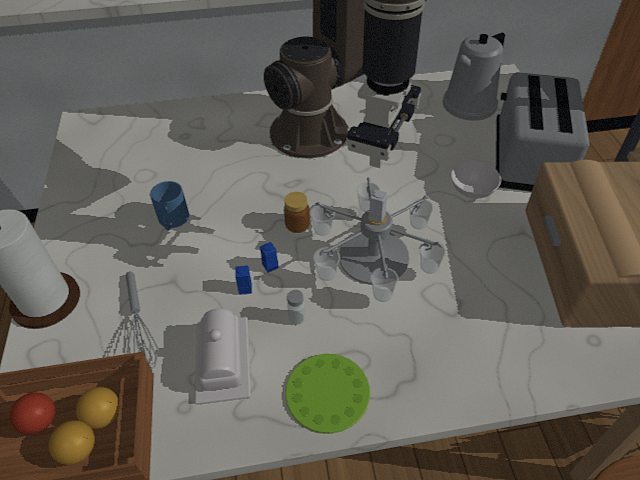

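The key stands upright on the flange at crop (390,240) and the screw is home. Hooks have crept about 12 mm and nothing else has moved, so I'm handing in.

Run:
```python
from station import arm
print(arm.job_done())
```

```text
the job is handed in; nothing more can be done
None
```

The screw is home, the key is standing upright on it with its mouth down on the flange, and the carousel has just begun to turn. I handed the job in at about 32 s; it returned no verdict.

- **Turning:** I picked the grey key, not the blue look-alikes, and lowered it until I felt it touch the flange. Then I ran the screw in by half a turn, a quarter back, half in, a quarter back. The last stroke went in until home, about 330° in all. The angles allow for about 11° of play in the socket. I let go and re-gripped the key a quarter turn round after each back stroke, because the last joint's range is limited.
- **Force:** Vertical force at the tool stayed within about 6 N. The moment about the screw axis rose to about 0.3 N m when the screw came home.
- **Creep:** Comparing pictures from before and after, four hooks moved 12–13 mm (about 4.8°). The fifth read 8 mm on a poorer match, and the sixth was not measured. I took one 2.7° step more than I needed after the carousel began to move, so the creep is slightly over a centimetre.
- **Release:** Opening the gripper and lifting clear did not shift the carousel. In the final picture the arm touches nothing and everything else stands where it was.
- **Weak readings:** The axis moment was too noisy to show the thread drag reliably, so I tracked the screw by how far it sank and by the images. The sideways moment read up to 2.4 N m while the key was gripped, with sideways forces of about 6 N, so the grip was slightly off-centre. It dropped to zero on release.

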